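# Trim the traction load on the sprung scale

## Task

Make up the traction load: the can on the scale pan plus as many red discs as it takes to bring the pointer to rest in the green sector. If it is too light, slide discs one by one from the ledge onto the pan; if too heavy, push discs off the pan into the blue catch tray. Slide the discs, never lift them or lean on the pan, let each end lying flat wholly on the ledge, the pan or the tray, and leave both cans, the bottle and the cup where they stand.

Things in the scene. Friction and masses are not known exactly. Their poses are not given: they have to be found in the camera images.
- scale: Fixed white load scale, level on the table, near the middle, turned up to 0.2 rad. Its y axis runs across it: loading ledge at +y, pan in the middle, catch tray at -y, with 3 mm gaps. Origin: on the table, under the middle of the strip where the discs lie. "Scale x, y, z" in these notes are mm in this frame. A round dial head, top at z 150, stands beyond the pan at x 200 to 370.
- ledge_top (a point): Point on the bare aluminium loading ledge at scale x 0, y 158. Ledge: flat, no rims, top at scale z 60, x -105 to 185, y 88 to 228.
- pan: Flat steel pan. Origin: on its top surface at scale x 0, y 0, sinking with it; axes as the scale. Reaches x -105 to 185, y -85 to 85, open towards ledge and tray, 10 mm rims along its two x edges only. Top at scale z 60 when empty; it sinks straight down on a spring of 1.8 N per mm, by 8 mm in mid-green and at most 22 mm.
- tray_floor (a point): Point on the floor of the blue catch tray at scale x 0, y -150. Floor at scale z 42, x -100 to 180, y -88 to -213; walls 12 mm high on three sides, open towards the pan.
- shaft (a joint): Brass shaft from under the pan to the white dial; the red pointer is geared 1:1 to it, so this is the pointer angle, rad: 0 with the pan empty, clockwise with load, 1.09 rad per kg (a disc about 0.26). The green sector, towards the scale's +x, is centred on 1.635 and reaches 0.15 either side, over one disc's step wide; less is too light. Settles in 0.5 s; true only while the robot touches neither pan nor load.
- can_a: Closed grey can with a steel lid, 70 mm diameter, 52 mm high, its load unknown (0.3 to 1.56 kg). Origin: centre of its underside. Of the two like cans, one light and one heavy, either may stand on the pan (scale x about 140) as part of the load; the other is parked on the ledge. Both stay where they are.
- can_b: The other closed grey can, same look and size, see can_a.
- sprayer: Yellow plastic bottle with a red cap, 80 mm diameter, 170 mm high, on the table to the robot's right. Bystander. Origin: centre of its underside.
- pen_cup: White cup, 70 mm diameter, 85 mm high, on the table to the robot's left. Bystander. Origin: centre of its underside.
- disc1: Red painted steel weight disc with a bare steel spot on top, 50 mm diameter, 16 mm thick, about 0.24 kg (each differs by up to 8 %). Origin: centre of its underside. At the start any two of the five lie on the pan (scale y about -42, x about -70 and 60), three on the ledge (y about 135, x about -70, -5 and 60).
- disc2: Red painted steel weight disc with a bare steel spot on top, 50 mm diameter, 16 mm thick, about 0.24 kg (each differs by up to 8 %). Origin: centre of its underside. At the start any two of the five lie on the pan (scale y about -42, x about -70 and 60), three on the ledge (y about 135, x about -70, -5 and 60).
- disc3: Red painted steel weight disc with a bare steel spot on top, 50 mm diameter, 16 mm thick, about 0.24 kg (each differs by up to 8 %). Origin: centre of its underside. At the start any two of the five lie on the pan (scale y about -42, x about -70 and 60), three on the ledge (y about 135, x about -70, -5 and 60).
- disc4: Red painted steel weight disc with a bare steel spot on top, 50 mm diameter, 16 mm thick, about 0.24 kg (each differs by up to 8 %). Origin: centre of its underside. At the start any two of the five lie on the pan (scale y about -42, x about -70 and 60), three on the ledge (y about 135, x about -70, -5 and 60).
- disc5: Red painted steel weight disc with a bare steel spot on top, 50 mm diameter, 16 mm thick, about 0.24 kg (each differs by up to 8 %). Origin: centre of its underside. At the start any two of the five lie on the pan (scale y about -42, x about -70 and 60), three on the ledge (y about 135, x about -70, -5 and 60).
Not all that is in view belongs to the job. What is shaped like the disc4 but white is not meant. What is shaped like the disc1 but orange is not meant.

How it is judged:
By the outcome, as a careful person would: the job done as asked, in the order asked, and still so for the second after the job is handed in, with the robot touching nothing.
It also fails if it takes over 51 s, if anything falls off the work surface, if the arm or the gripper's body presses on something with over 40 N, if the wrist force passes 120 N, or if a joint passes its speed limit or range.

## Robot

A 7-joint arm with a two-finger parallel gripper is mounted at the origin on the work surface. World frame = base frame: x ahead of the robot, y to its left, z up, the work surface at z = 0. Lengths are in m, angles in rad, forces in N, time in s.
With the tool pointing down it reaches from about 0.4 to 0.9 m from the base axis. Payload 5.6 kg.
Tool frame: the origin (TCP) lies midway between the tips of the shut fingers; the grasp point (between the pads) lies 19 mm behind it; y points along the fingers, z is the direction in which the jaws open and shut, and the axes are right-handed (so a half turn about y gives the same grasp; the last joint's range is limited). The gripper opens to 92 mm and grips with 3 to 60 N. Pads are 20 mm wide; open, the fingers measure 128 mm over their backs; the gripper's body (75 mm by 189 mm) begins 69 mm behind the grasp point.
Start: joints at [-1.368, 0.468, -0.012, 1.603, 0.006, 1.071, -0.056], TCP at [0.158, 0.63, 0.215] pointing down, gripper open.
Joint ranges: [-2.53, 2.53], [-0.31, 2.02], [-1.57, 1.55], [0.28, 2.44], [-1.29, 4.43], [0.15, 1.84], [-2.92, 2.92]. Speed limits (rad/s): [2.57, 2.57, 3.14, 3.14, 3.14, 3.14, 3.14].

## Interface

Orientations are given as a 3x3 rotation matrix whose columns are the frame's x, y, z axes.
In Python, from station import env, effector, solver, viewer, workorder, search_frame, tip_of gives the robot as it stands. Calls block until the motion is done:
- env.reach(position, orientation): joint-space move of the TCP to a pose.
- env.movel(position, frame=None, rate=0.15): straight line of the TCP; frame=None keeps the orientation; rate is the mean speed in m/s.
- env.goto_joints(angles): joint-space move.
- effector.release() and effector.grasp(squeeze=None): open the fingers fully, or close them until they stop; squeeze is the grip in N (None keeps the last).
- env.pause(seconds).
- solver.inverse_kinematics(position, orientation): joint angles nearest the present ones, or None.
- env.sense(): the state.
- viewer.read_camera(name): name is "scene" or "side" or "wrist"; returns (picture, depth): 420x560x3 uint8, red, green, blue; 420x560 float32, m along the optical axis (not along the pixel's ray), 0 where there is no reading.
- viewer.camera_info(name): a dict with "intrinsics" (3x3 intrinsics, pixels), "eye" and "rotation" of the camera in the world; the wrist camera has in their place "T_tool_cam" (4x4, takes a point from camera to tool coordinates, whose origin is the TCP and whose axes are the tool frame's). Camera axes: x right, y up, looking along -z (the intrinsics and any distortion apply to the point x, -y, -z); pixel columns grow to the right and rows downward; lengths in m; the calibration is good to about 2 mm. A picture is of the moment at which its call begins: read the wrist's pose just before it. camera_info takes no time and is no camera call.
A pose or a line that the arm cannot do raises env.PlanningError and nothing moves.
- workorder.finish_job(): hands the job in, once; it reports no verdict.
Trained networks look in the newest picture that a camera, given by its name, has taken for a name from the list of things; names that differ only in an ending like _2 or _b are one class to them, and where a whole thing is asked for, a point or a joint stands for the part that bears it (a point fixed in the world has none). Each returns a list of dicts, best first, with "score" (0 to 1); they miss things now and then, are a little off and sometimes report something else, mostly with a low value. They report only what shows in the picture. A call takes as long as a camera call. They do not tell look-alikes from the thing itself.
- search_frame(camera, name): "at" ([x, y, z] in m, in world coordinates, good to about 4 mm: the middle of the surface that is visible of it).
- tip_of(camera, name): "at" ([x, y, z] in m, in world coordinates, good to about 4 mm: a listed point, or the origin of a listed thing).
The state is a dict: "t": time; "joint_positions": joint angles; "joint_velocities": joint speeds; "tau": joint torques, N m; "ee_pos": TCP position; "tcp_rot": TCP orientation; "wrist_force": force on the tool from outside, world axes, zero at the start; "moment": the same for the moment, N m; "gripper_width": finger opening in m.
Only numpy, scipy, OpenCV 4.12 (cv2) and the standard library are available. Lean on these libraries where they do the work, as an engineer would, in place of code of your own. Each camera call takes 0.05 s, during which the arm holds its last target. There are 200 camera calls.

## Working session

There is one attempt and no reset: what is moved stays moved. The work goes in short steps, each a Python script; the robot and the scene stay as the last script left them, time stands still between calls to the robot, and variables do not carry over. Pictures are saved under pics/ and viewed, about 8 in all and at most 12, crops included, and the job is handed in when it is done.

```bash
mkdir -p pics; ls; python3 - <<'E'
from station import env,viewer,search_frame,tip_of
import cv2,numpy as np
for c in ["scene","side"]:
    p,d=viewer.read_camera(c); cv2.imwrite(f"pics/{c}0.png",p[:,:,::-1]); np.save(f"pics/{c}0.npy",d)
    i=viewer.camera_info(c); print(c,i)
    for n in ["scale","ledge_top","pan","tray_floor","can_a","disc1","sprayer","pen_cup","shaft"]:
        print(n,[(np.round(r["at"],3).tolist(),round(r["score"],2)) for r in tip_of(c,n)])
s=env.sense();print(s["t"],s["ee_pos"],s["tcp_rot"],s["gripper_width"])
E
```

```text
pics
scene {'intrinsics': array([[413.58380052,   0.        , 279.01186289],
       [  0.        , 413.58380052, 211.05164519],
       [  0.        ,   0.        ,   1.        ]]), 'eye': array([ 0.95323753, -0.38878379,  1.026206  ]), 'rotation': array([[ 0.70485403, -0.60706189,  0.36695594],
       [ 0.70933632,  0.60667967, -0.35886176],
       [-0.00477341,  0.51324033,  0.85823165]])}
scale [([0.548, 0.07, -0.001], 0.68)]
ledge_top [([0.546, 0.227, 0.061], 0.94), ([0.549, 0.069, 0.055], 0.59)]
pan [([0.551, 0.071, 0.059], 0.88)]
tray_floor [([0.556, -0.079, 0.042], 0.81)]
can_a [([0.686, 0.09, 0.051], 0.74), ([0.684, 0.229, 0.06], 0.56)]
disc1 [([0.607, 0.034, 0.056], 0.73), ([0.373, 0.152, 0.0], 0.72), ([0.447, 0.374, -0.001], 0.69), ([0.471, 0.204, 0.058], 0.68), ([0.608, 0.197, 0.059], 0.59), ([0.48, 0.03, 0.054], 0.54), ([0.539, 0.195, 0.061], 0.53), ([0.366, 0.243, -0.001], 0.5)]
sprayer [([0.672, -0.452, 0.0], 0.85)]
pen_cup [([0.543, 0.461, -0.002], 0.67)]Traceback (most recent call last):
  File "<stdin>", line 7, in <module>
ValueError: it knows: can, disc, ledge_top, pan, pen_cup, scale, sprayer, tray_floor
```

View pics/scene0.png

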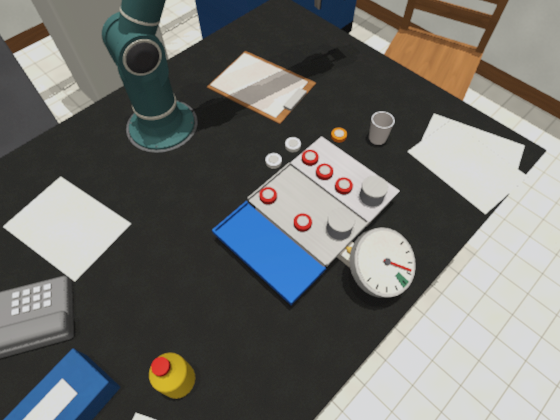

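```bash
python3 - <<'E'
from station import env,viewer,search_frame,tip_of
import cv2,numpy as np
for c in ["side"]:
    p,d=viewer.read_camera(c); cv2.imwrite(f"pics/{c}0.png",p[:,:,::-1]); np.save(f"pics/{c}0.npy",d)
    i=viewer.camera_info(c); print(c,i)
    for n in ["scale","ledge_top","pan","tray_floor","can_a","disc1"]:
        print(n,[(np.round(r["at"],3).tolist(),round(r["score"],2)) for r in tip_of(c,n)])
s=env.sense();print(s["t"],s["ee_pos"],s["tcp_rot"],s["gripper_width"]); print(viewer.camera_info("wrist"))
E
```

```text
side {'intrinsics': array([[405.27253695,   0.        , 275.45885216],
       [  0.        , 405.27253695, 211.38171895],
       [  0.        ,   0.        ,   1.        ]]), 'eye': array([0.19036418, 0.87106721, 0.98159048]), 'rotation': array([[-0.92248156,  0.27493586, -0.27099453],
       [-0.38601271, -0.64841759,  0.65616218],
       [ 0.00468489,  0.70990485,  0.70428201]])}
scale [([0.55, 0.067, -0.005], 0.62)]
ledge_top [([0.544, 0.225, 0.059], 0.7)]
pan [([0.542, 0.196, 0.058], 0.68), ([0.552, 0.071, 0.054], 0.64)]
tray_floor [([0.669, -0.448, 0.001], 0.51)]
can_a [([0.691, 0.09, 0.052], 0.73), ([0.685, 0.23, 0.058], 0.7), ([0.478, 0.206, 0.061], 0.55), ([0.606, 0.035, 0.054], 0.33)]
disc1 [([0.612, 0.197, 0.056], 0.77), ([0.606, 0.034, 0.05], 0.72), ([0.479, 0.025, 0.06], 0.71), ([0.447, 0.371, 0.001], 0.63), ([0.47, 0.209, 0.059], 0.6), ([0.374, 0.238, 0.0], 0.54), ([0.541, 0.196, 0.057], 0.46), ([0.374, 0.152, -0.004], 0.46), ([0.544, 0.459, 0.005], 0.36)]
0.8 [0.1581802  0.63046237 0.21460555] [[ 9.69944436e-01  5.64006597e-05  2.43326505e-01]
 [-2.43326507e-01  4.38172666e-05  9.69944436e-01]
 [ 4.40436037e-05 -9.99999997e-01  5.62240895e-05]] 0.0919782737333636
{'intrinsics': array([[307.39975916,   0.        , 275.56941635],
       [  0.        , 307.39975916, 205.62782973],
       [  0.        ,   0.        ,   1.        ]]), 'T_tool_cam': array([[-6.41659798e-05, -9.62695025e-01, -2.70588775e-01,
        -7.57585719e-02],
       [ 2.60719173e-04,  2.70588751e-01, -9.62694998e-01,
        -1.70741044e-01],
       [ 9.99999964e-01, -1.32319950e-04,  2.33630459e-04,
        -5.07568725e-04],
       [ 0.00000000e+00,  0.00000000e+00,  0.00000000e+00,
         1.00000000e+00]])}
```

The scene view shows the scale with two red discs on the pan at px (268,195) and (303,222), and three on the ledge at (310,157), (324,171) and (344,185). One can stands on the pan at (340,223) and the other on the ledge at (374,190). The pointer is at about (410,269), counter-clockwise of the green sector at (402,280), so the load looks too light. The lookalikes are white at (274,160) and (292,144) and orange at (339,134), all lying on the table, so none of them is meant.

Next I'll fit the scale pose and rectify the top view.

```bash
cat > h.py <<'E'
from station import env,effector,solver,viewer,workorder,search_frame,tip_of
import cv2,numpy as np
def cloud(c,p=None,d=None):
    if d is None: p,d=viewer.read_camera(c)
    i=viewer.camera_info(c);K=i["intrinsics"]
    v,u=np.mgrid[:420,:560]
    P=np.stack([(u-K[0,2])/K[0,0]*d,-(v-K[1,2])/K[1,1]*d,-d],-1)@i["rotation"].T+i["eye"]
    return p,P
def rect(c,p,O,ax,x0,x1,y0,y1,z,s=1.0):
    """top view in scale mm at height z(mm): image col=x, row=-y"""
    i=viewer.camera_info(c);K=i["intrinsics"]
    W,H=int((x1-x0)*s),int((y1-y0)*s)
    src=[];dst=[]
    for x,y in [(x0,y0),(x1,y0),(x1,y1),(x0,y1)]:
        w=np.array([*(O+ax@np.array([x,y])/1000),z/1000])
        q=i["rotation"].T@(w-i["eye"]);src.append([K[0,2]+K[0,0]*q[0]/-q[2],K[1,2]-K[1,1]*q[1]/-q[2]])
        dst.append([(x-x0)*s,(y1-y)*s])
    return cv2.warpPerspective(p,cv2.getPerspectiveTransform(np.float32(src),np.float32(dst)),(W,H),flags=cv2.INTER_CUBIC)
E
python3 - <<'E'
from h import *
for c in ["scene","side"]:
    p=cv2.imread(f"pics/{c}0.png")[:,:,::-1];d=np.load(f"pics/{c}0.npy")
    _,P=cloud(c,p,d)
    near=(np.hypot(P[...,0]-.56,P[...,1]-.08)<.28)
    z=P[...,2]
    pi=p.astype(int)
    blue=near&(pi[...,2]>pi[...,0]+60)&(abs(z-.042)<.004)
    r=cv2.minAreaRect(np.float32(P[blue][:,:2])*1000);print(c,"blue",r,blue.sum())
    lg=near&(abs(z-.06)<.003)&(P[...,1]>.165)&(pi.max(-1)-pi.min(-1)<40)
    r=cv2.minAreaRect(np.float32(P[lg][:,:2])*1000);print("ledge",r,np.median(z[lg]))
    pn=near&(abs(z-.056)<.010)&(abs(P[...,1]-.07)<.06)&(abs(P[...,0]-.56)<.07)&(pi.max(-1)-pi.min(-1)<40)
    print("pan z",np.median(z[pn]))
    dl=(z>.14)&(z<.16)&(np.hypot(P[...,0]-.83,P[...,1]-.07)<.12)
    print("dial",cv2.minEnclosingCircle(np.float32(P[dl][:,:2])*1000),np.percentile(z[dl],[5,50,95]))
O=np.array([.550,.069]);a=.036;ax=np.array([[np.cos(a),-np.sin(a)],[np.sin(a),np.cos(a)]])
p=cv2.imread("pics/scene0.png")
A=rect("scene",p,O,ax,-130,390,-240,240,60,1);B=rect("scene",p,O,ax,190,380,-95,95,150,3)
B=cv2.resize(B,(280,280));cv2.imwrite("pics/top0.png",np.hstack([A,np.vstack([B,np.zeros((200,280,3),np.uint8)])]))
E
```

```text
scene blue ((596.4767456054688, -81.73600006103516), (287.228759765625, 131.9957733154297), 1.1882588863372803) 4282
ledge ((589.0828857421875, 230.69546508789062), (289.7990417480469, 136.45989990234375), 1.3135994672775269) 0.05929627590245512
pan z 0.05354397797043853
dial ((783.236328125, 68.78626251220703), 44.63166809082031) [0.14021978 0.1420757  0.14536153]
side blue ((593.3729858398438, -87.80912017822266), (127.4708023071289, 290.5836181640625), 89.7039566040039) 1807
ledge ((585.9042358398438, 230.425537109375), (291.1894226074219, 135.2353515625), 1.658007025718689) 0.059663173834092864
pan z 0.053941518628491614
dial ((775.7005004882812, 72.05105590820312), 41.968257904052734) [0.14034626 0.14237189 0.14561468]
```

View pics/top0.png

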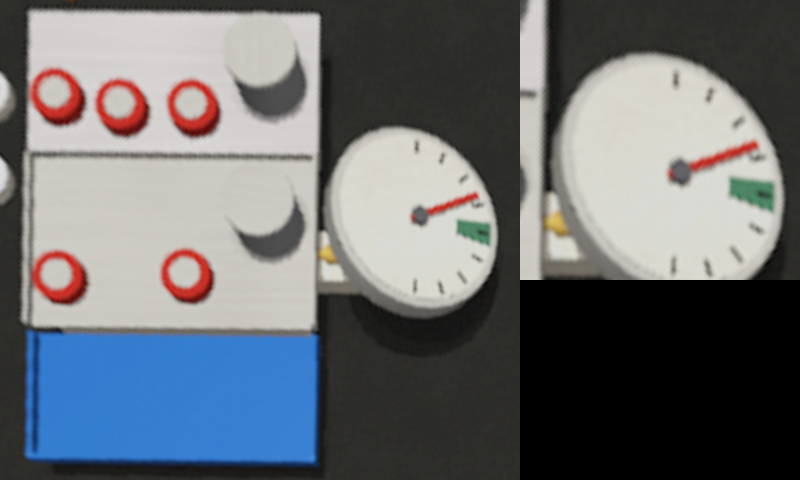

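The rectified view shows the dial pointer at about 72° clockwise from the top tick, with green at about 94°. The face is tilted, so I'll fit its plane for the exact angle and get the disc positions in the scale frame.

```bash
cat >> h.py <<'E'
A0=.026;O=np.array([.5515,.0715]);AX=np.array([[np.cos(A0),-np.sin(A0)],[np.sin(A0),np.cos(A0)]])
def S(xy): return AX.T@(np.asarray(xy)[:2]-O)*1000
def W(x,y,z): return np.array([*(O+AX@np.array([x,y])/1000),z/1000])
def dial(c="scene",p=None,d=None):
    p,P=cloud(c,p,d);pi=p.astype(int)
    near=np.hypot(P[...,0]-W(285,0,0)[0],P[...,1]-W(285,0,0)[1])<.11
    m=near&(P[...,2]>.06)&(pi.min(-1)>170)
    Q=P[m];n=None
    for _ in range(8):
        A=np.c_[Q[:,:2],np.ones(len(Q))];k=np.linalg.lstsq(A,Q[:,2],rcond=None)[0]
        M=P[m];r=abs(M[:,2]-M[:,:2]@k[:2]-k[2]);Q=M[r<max(.003,np.percentile(r,70)*.8)]
    n=np.array([-k[0],-k[1],1]);n/=np.linalg.norm(n)
    ex=np.array([*AX[:,0],0]);ex-=n*(ex@n);ex/=np.linalg.norm(ex);ey=np.cross(n,ex)
    on=near&(abs(P[...,2]-P[...,:2]@k[:2]-k[2])<.012)
    red=on&(pi[...,0]>pi[...,1]+60)&(pi[...,0]>pi[...,2]+60)
    grn=on&(pi[...,1]>pi[...,0]+25)&(pi[...,1]>pi[...,2]+8)
    C=P[on&(abs(pi.max(-1)-100)<30)&(pi.max(-1)-pi.min(-1)<25)]
    to=lambda X:np.c_[X@ex,X@ey]*1000
    R=to(P[red]);G=to(P[grn]);F=to(P[on&(pi.min(-1)>150)])
    cen,rad=cv2.minEnclosingCircle(np.float32(F))
    mu=R.mean(0);v=np.linalg.svd(R-mu)[2][0]
    if v@(mu-np.array(cen))<0:v=-v
    ang=np.arctan2(v[0],v[1])
    g=G-np.array(cen);ga=np.arctan2(g[:,0],g[:,1])
    ptr_c=np.median(np.arctan2((R-cen)[:,0],(R-cen)[:,1]))
    return dict(normal=n.round(3),rad=round(rad,1),ang=round(ang,3),ang_c=round(float(ptr_c),3),green=np.percentile(ga,[3,50,97]).round(3),n=(len(R),len(G)),fit=round(float(r.mean()),4))
def reds(c,p=None,d=None):
    p,P=cloud(c,p,d);hsv=cv2.cvtColor(np.ascontiguousarray(p),cv2.COLOR_RGB2HSV)
    m=((hsv[...,0]<5)|(hsv[...,0]>174))&(hsv[...,1]>150)&(hsv[...,2]>90)
    m&=(np.abs(P[...,2]-.066)<.02)&(np.hypot(P[...,0]-.57,P[...,1]-.08)<.25)
    n,l=cv2.connectedComponents(cv2.dilate(m.astype(np.uint8),np.ones((3,3))))
    out=[]
    for k in range(1,n):
        X=P[(l==k)&m]
        if len(X)<30:continue
        t=X[X[:,2]>np.percentile(X[:,2],90)-.004]  # top ring
        c0,r0=cv2.minEnclosingCircle(np.float32(t[:,:2])*1000)
        out.append((*S(np.array(c0)/1000).round(1),round(r0,1),round(float(np.percentile(t[:,2],60))*1000,1)))
    return sorted(out)
def Rt(sgn=1):
    z=np.array([*AX[:,0],0])*sgn;y=np.array([0,0,-1.]);return np.c_[np.cross(y,z),y,z]
E
python3 - <<'E'
from h import *
for c in ["scene","side"]:
    p=np.ascontiguousarray(cv2.imread(f"pics/{c}0.png")[:,:,::-1]);d=np.load(f"pics/{c}0.npy")
    print(c,dial(c,p,d));print(reds(c,p,d))
for q in [(.691,.09),(.685,.229),(.606,.034),(.479,.028),(.541,.1955),(.471,.2065),(.61,.197)]: print(S(q).round(0))
for s in (1,-1):
    for y in (185,50):
        print(s,y,solver.inverse_kinematics(W(-5,y,63),Rt(s)))
E
```

```text
scene {'normal': array([0.432, 0.009, 0.902]), 'rad': 83.5, 'ang': np.float64(1.055), 'ang_c': 1.076, 'green': array([1.451, 1.583, 1.728]), 'n': (51, 85), 'fit': 0.0019}
[(np.float64(-69.7), np.float64(133.0), 24.6, 75.7), (np.float64(-66.1), np.float64(-42.4), 24.8, 70.2), (np.float64(-6.1), np.float64(123.7), 24.3, 75.4), (np.float64(57.8), np.float64(-41.3), 24.8, 70.3), (np.float64(65.2), np.float64(124.3), 24.7, 75.5)]
side {'normal': array([0.431, 0.012, 0.902]), 'rad': 84.7, 'ang': np.float64(0.983), 'ang_c': 1.101, 'green': array([1.538, 1.661, 1.737]), 'n': (15, 15), 'fit': 0.0016}
[(np.float64(-74.1), np.float64(134.2), 25.2, 76.0), (np.float64(-72.6), np.float64(-40.8), 24.7, 70.9), (np.float64(-8.1), np.float64(125.3), 25.8, 76.1), (np.float64(54.6), np.float64(-39.1), 25.3, 70.6), (np.float64(62.6), np.float64(125.0), 25.7, 76.0)]
[140.  15.]
[138. 154.]
[ 54. -39.]
[-74. -42.]
[ -7. 124.]
[-77. 137.]
[ 62. 124.]
1 185 [-0.81933357  0.60080805  0.42742418  1.85812936 -0.34835152  0.75666696
 -0.17574397]
1 50 [-0.66388537  0.55687171  0.49513495  1.96223886 -0.39212703  0.71703029
  0.0941117 ]
-1 185 [-0.32182024  0.58920221 -0.23185597  1.82284559  0.18825909  0.75089561
  2.51355419]
-1 50 [-0.16907853  0.52577217 -0.13893104  1.92873317  0.10885214  0.69419739
  2.79435749]
```

Corrected with the green reference, the pointer is at about 1.10 rad. The 5.4 mm pan drop gives 1.08. Two more discs should bring it to about 1.62, so I'll slide the middle disc first.

```bash
cat >> h.py <<'E'
def push(x,y0,y1,z=62.5):
    R=Rt(1)
    env.movel(W(x,y0,z+8),rate=.25);env.movel(W(x,y0,z),rate=.05)
    print("down",env.sense()["wrist_force"].round(1))
    env.movel(W(x,(y0+y1)/2,z),rate=.06);print("mid",env.sense()["wrist_force"].round(1),S(env.sense()["ee_pos"]).round(1))
    env.movel(W(x,y1,z),rate=.06);print("end",env.sense()["wrist_force"].round(1))
    env.movel(W(x,y1+15,z),rate=.1);env.movel(W(x,y1+25,130),rate=.25)
E
python3 - <<'E'
from h import *
effector.grasp(5)
env.reach(W(-7,180,150),Rt(1))
print(env.sense()["t"],env.sense()["wrist_force"].round(1),env.sense()["gripper_width"])
push(-7,180,57)
env.movel(W(62,180,130),rate=.3)
env.pause(.3)
s=env.sense();print(s["t"],s["ee_pos"])
p,d=viewer.read_camera("scene");cv2.imwrite("pics/s1.png",p[:,:,::-1])
print(reds("scene",p,d),dial("scene",p,d))
p,d=viewer.read_camera("side");print(reds("side",p,d))
print(env.sense()["t"])
E
```

```text
4.1 [-0.2 -0.1  0.8] 0.0011383613790919862
down [ 0.  -0.1 -0.3]
mid [-0.5 -0.  -0.7] [ -7.2 118.3]
end [-0.3  0.   0.2]
8.8 [0.60861029 0.25193778 0.13015379]
[(np.float64(-70.2), np.float64(132.6), 25.2, 75.4), (np.float64(-67.3), np.float64(-43.1), 25.8, 68.3), (np.float64(-6.0), np.float64(20.3), 24.8, 68.6), (np.float64(57.9), np.float64(-40.6), 24.8, 69.0), (np.float64(64.7), np.float64(123.8), 24.6, 75.3)] {'normal': array([0.431, 0.008, 0.902]), 'rad': 84.0, 'ang': np.float64(1.328), 'ang_c': 1.344, 'green': array([1.441, 1.576, 1.715]), 'n': (54, 85), 'fit': 0.0019}
[(np.float64(-72.1), np.float64(133.9), 24.9, 76.1), (np.float64(-70.4), np.float64(-41.3), 25.0, 68.9), (np.float64(-8.9), np.float64(21.8), 24.2, 68.9), (np.float64(47.0), np.float64(-37.0), 20.6, 69.8), (np.float64(61.1), np.float64(125.2), 25.3, 76.5)]
8.9
```

View pics/s1.png

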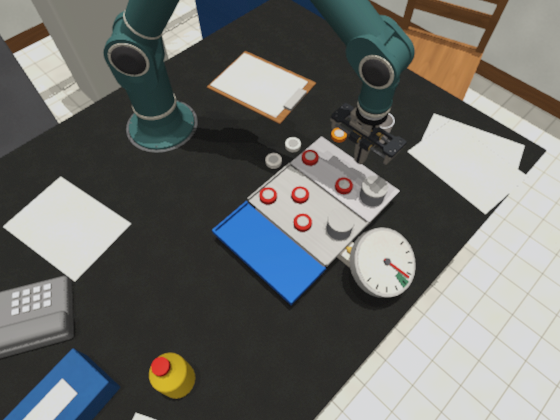

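The middle disc now lies flat on the pan at px (300,195), which is scale (-7,21). The pointer at (408,276) is just short of green, at about 1.38 once corrected. One more disc is needed: the one at (344,185).

```bash
python3 - <<'E'
from h import *
push(62,175,58,62.0)
env.movel(W(0,240,180),rate=.3)
env.pause(.8)
s=env.sense();print(s["t"])
p,d=viewer.read_camera("scene");cv2.imwrite("pics/s2.png",p[:,:,::-1])
print(reds("scene",p,d),dial("scene",p,d))
A=cv2.resize(p[130:310,200:430,::-1],None,fx=3,fy=3,interpolation=cv2.INTER_CUBIC);cv2.imwrite("pics/s2c.png",A)
p,d=viewer.read_camera("side");print(reds("side",p,d),dial("side",p,d))
for c in ("scene","side"):
  for n in ("can_a","sprayer","pen_cup"): print(c,n,[(np.round(r["at"],3).tolist(),round(r["score"],2)) for r in tip_of(c,n)][:3])
print(env.sense()["t"])
E
```

```text
down [ 0.  -0.1  0.5]
mid [-0.9 -0.2  0.1] [ 61.8 116.3]
end [ 0.  -0.7  0.5]
14.1083
[(np.float64(-68.7), np.float64(132.6), 26.2, 75.1), (np.float64(-67.8), np.float64(-43.4), 25.2, 67.0), (np.float64(-4.6), np.float64(21.4), 25.0, 67.4), (np.float64(62.4), np.float64(-9.4), 53.9, 67.5)] {'normal': array([0.433, 0.008, 0.901]), 'rad': 83.5, 'ang': np.float64(1.596), 'ang_c': 1.606, 'green': array([1.44 , 1.655, 1.714]), 'n': (58, 36), 'fit': 0.0019}
[(np.float64(-73.2), np.float64(135.0), 24.4, 76.1), (np.float64(-71.3), np.float64(-41.5), 24.5, 67.7), (np.float64(-14.8), np.float64(22.1), 22.1, 67.5), (np.float64(54.9), np.float64(-31.2), 33.7, 67.2)] {'normal': array([0.434, 0.011, 0.901]), 'rad': 85.6, 'ang': np.float64(1.643), 'ang_c': 1.657, 'green': array([1.505, 1.573, 1.589]), 'n': (11, 7), 'fit': 0.001}
scene can_a [([0.688, 0.228, 0.059], 0.94), ([0.685, 0.092, 0.05], 0.56)]
scene sprayer [([0.672, -0.451, 0.001], 0.96), ([0.682, 0.233, 0.057], 0.38)]
scene pen_cup [([0.542, 0.46, -0.003], 0.76), ([0.471, 0.206, 0.06], 0.15)]
side can_a [([0.686, 0.229, 0.059], 0.67)]
side sprayer [([0.67, -0.449, -0.002], 0.78)]
side pen_cup [([0.543, 0.459, 0.005], 0.78)]
14.5083
```

View pics/s2c.png

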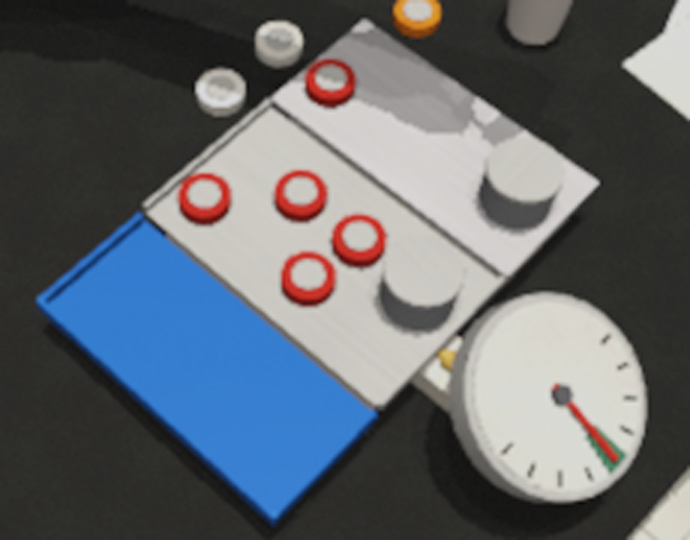

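The close crop (enlarged 3x) shows the pointer, tip at about (615,460), in the middle of the green sector. Four discs lie flat on the pan at (205,198), (301,195), (359,240) and (308,278). One disc is still on the ledge, the cans and bystanders have not moved, and the arm is clear.

```bash
python3 -c "
from h import *
workorder.finish_job();print(env.sense()['t'])"
```

```text
the job is handed in; nothing more can be done
the job is handed in; nothing more can be done
```

The pointer now rests in the green sector, and I handed the job in at about 14.5 s of the 51 s allowed. The load started too light, with the pointer at about 1.10 rad. I slid two discs from the ledge onto the pan, the middle one and then the one at scale x 62. They moved the pointer to about 1.38 and then about 1.6 rad.

**Pointer:** The scene camera read 1.60 against green edges it saw at 1.44 and 1.71. The side camera read 1.64.

**Discs:** Four discs lie flat on the pan and one is still on the ledge. The pan discs' tops sit about 8.5 mm lower than the ledge disc's, near the 8 mm expected at mid-green.

**Bystanders:** In the last scene view both cans, the bottle and the cup were at their starting positions to within a few mm. The arm was clear of everything.

**Checks that disagreed:**
- The side camera found only the can on the ledge, so the pan can was confirmed from the scene view alone.
- The side camera's view of the green edges was too sparse to use.
- The disc finder merged the two neighbouring discs at x of about 60 on the pan. The picture shows them as separate and flat.

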